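Lock the shell gauge's stop screw

ROBOT

A 6-joint arm with a two-finger parallel gripper is mounted at the origin on the work surface. World frame = base frame: x ahead of the robot, y to its left, z up, the work surface at z = 0. Lengths are in m, angles in degrees, forces in N, time in s.
With the tool pointing down it reaches from about 0.25 to 0.725 m from the base axis. Payload 9.7 kg.
Tool frame: the origin (TCP) lies at the very end of the fingers, on their centre line; the grasp point (between the pads) lies 19 mm behind it; z points along the fingers, y is the line along which they close (so a half turn about z gives the same grasp; the last joint's range is limited). The gripper opens to 85 mm and grips with 20 to 120 N. Pads are 22 mm wide; open, the fingers measure 114 mm over their backs; the gripper's body (76 mm by 85 mm) begins 54 mm behind the grasp point. The pads swing forward as they close: fully open they stand 13 mm farther back than shut.
Start: joints at [-68.411, 4.979, 10.078, 95.1, 0, 90], TCP at [0.202, -0.511, 0.202] pointing down, gripper open.
Joint ranges: [-179.16, 179.16], [-48.56, 103.87], [-65.8, 70.77], [-126.05, 130.52], [-82.76, 87.17], [-180, 180]. Speed limits (degrees/s): [127.2, 127.2, 147.25, 180, 180, 180].

INTERFACE

Orientations are given as [roll, pitch, yaw] about the fixed x, y, z axes, in that order (R = Rz(yaw) Ry(pitch) Rx(roll)).
In Python, from workcell import telemetry, optics, workorder gives the robot as it stands.
- The arm moves only by the shell command python3 -m handwheel 'ROWS' [FORCE]. ROWS is JSON, a list of rows, each an object of numbers: "tx", "ty", "tz": the shift along the tool's x, y, z in m; "ax", "ay", "az": the turn, a rotation vector about the tool's x, y, z in degrees; "jaw": the gripper command: -1 is shut, 1 is fully open, values between are in proportion. A call has exactly 10 rows; each row shifts and turns the commanded pose from where the row before left it, along the tool's axes as they then stand; what a row does not reach is not made up. A row lasts 1/8 s, in which the tool goes at most 62.5 mm and 10.7 degrees, less where a joint would pass 70% of its speed; a pose out of reach is approached as far as the arm can. A call is refused whole if a number of a shift passes 0.0625 or a number of a turn 10.7, either way. A call with a gripper value outside its range is refused whole. The fingers move at their own pace and stop on an object; FORCE is the grip in N (left out, the last holds). Time passes only in rows, so rows that do not move let the fingers close, or fill a call up. It gives the time, the measured TCP pose, the force, the opening and the grip force at its end, in the units of the state.
- telemetry.get_obs(): the state, without advancing time (a new reading comes with each control period).
- optics.camera(name): name is "scene" or "side" or "wrist"; returns a dict with "color" (480x640x3 uint8, red, green, blue), "K" (3x3 intrinsics, pixels), "k1" (the pictures are not rectified: a ray, as slopes to the right and down, at radius r is drawn at 1 + k1 r^2 times it, then the intrinsics apply), "extrinsics" (4x4, takes a point from camera to world coordinates); the wrist camera has in their place "mount" (4x4, takes a point from camera to tool coordinates, whose origin is the TCP and whose axes are the flange's). Camera axes: x right, y down, z forward; pixel columns grow to the right and rows downward; lengths in m; the calibration is good to about 2 mm. A picture is of the moment at which its call begins: read the wrist's pose just before it. There is no depth.
- workorder.job_done(): hands the job in; it is judged then, once.
The state is a dict: "time": time; "q": joint angles; "qd": joint speeds; "joint_efforts": joint torques, N m; "ee_pos": TCP position; "tcp_rot": TCP orientation; "wrist_force": force on the tool from outside, world axes, zero at the start; "torque": the same for the moment, N m; "opening": finger opening in m; "grasp_force": force on a finger pad.
Only numpy, scipy, OpenCV 4.12 (cv2) and the standard library are available. Lean on these libraries where they do the work, as an engineer would, in place of code of your own. Each camera call takes 0.05 s, during which the arm holds its last target. There are 200 camera calls.

TASK

The adjusting screw of the shell gauge with the yellow wing nut has just been set and its clip holds it. Turn that yellow wing nut clockwise, seen from above, until it is fully home (its wings along the white line on the gauge's arm) and locks the screw, without turning the screw itself, and let go. The gauge with the blue wing nut is not set yet: leave its nut as it is.

Things in the scene. Friction and masses are not known exactly. Their poses are not given: they have to be found in the camera images.
- yellow_nut_centre (a point): Yellow wing nut on a grey C-shaped gauge stand: two upright wings in line, 56 mm over both, 12 mm thick, from 94 to 128 mm above the bench; hub radius 11 mm. Stand arm top at 90 mm, 44 mm wide. The 7 mm screw end between the wings is 112 mm high, clear of a pinch. Point: on the turning axis, level with the wing tops; x along the wings, z up. Pinch across y, from above, on the axis.
- yellow_nut (a joint): Turn of the yellow nut on its screw, rad, growing clockwise seen from above. 0: fully home at a firm stop, wings along the white line on the stand's arm. Starts at -1.4 to -0.9 (wings that far anticlockwise of the line); loosest -1.5. Friction about 0.06 N m; it stays where it is left. The stand is fixed to the bench.
- yellow_screw (a joint): Turn of the upright adjusting screw that carries the yellow nut, rad, clockwise positive; 0 is its setting at the start. A clip holds it, but it yields and turns along with the nut if the nut is forced past home with more than about 0.8 N m.
- blue_nut_wing (a point): End of one wing (25 mm from the axis, at the height of the wing tops, 128 mm above the bench) of the blue wing nut on the other gauge, which is the same but for the colour of its nut. This nut must be left alone. The two gauges may stand either way round, left or right.
Things that resemble listed ones, but are neither listed nor needed, are in the scene too. What is shaped like the part that bears yellow_nut_centre but green is not meant.

How it is judged (in metres and radians):
At the end, for the whole second after the job is handed in: The yellow nut is home to within 10 degrees and at rest, its screw is within 10 degrees of its setting at the start, and the blue nut's wing end is within 12 mm of where it was (value of joint each of yellow_nut, yellow_screw above -0.18 rad and value of joint yellow_screw below 0.18 rad and velocity of joint yellow_nut between -0.1 and 0.1 rad/s and distance of blue_nut_wing from where it was at the start of the episode below 0.012 m); the robot touches nothing.
It fails at once if the yellow gauge's adjusting screw turned more than 10 degrees from its setting (value of joint yellow_screw above 0.18 rad or value of joint yellow_screw below -0.18 rad).
It fails at once if the blue nut was turned (its wing end moved more than 12 mm) (distance of blue_nut_wing from where it was at the start of the episode above 0.012 m).
It also fails if it takes over 32 s, if anything falls off the work surface, if the arm or the gripper's body presses on something with over 40 N, if the wrist force passes 120 N, or if a joint passes its speed limit or range.

## Working session

There is one attempt and no reset: what is moved stays moved. The work goes in short steps, Python scripts to look and compute and a shell command to move; the robot and the scene stay as the last step left them, time stands still between calls to the robot, and variables do not carry over. Pictures are saved under pics/ and viewed, at most 10 in all, crops included, and the job is handed in when it is done.

```bash
mkdir -p pics; cat > h.py <<'E'
import numpy as np, cv2
from workcell import telemetry, optics
def ray(c,E,uv):
    K=c["K"];d=np.array([c["k1"],0,0,0,0.])
    p=cv2.undistortPoints(np.array([[uv]],float),np.array(K),d)[0,0]
    E=np.array(E);return E[:3,3],E[:3,:3]@np.array([p[0],p[1],1])
def plane(c,E,uv,z):
    o,d=ray(c,E,uv);return o+d*(z-o[2])/d[2]
E
python3 - <<'E'
from h import *
ims=[]
for n in("scene","side"):
    c=optics.camera(n);ims.append(c["color"]);np.save(n+".npy",c,allow_pickle=True)
    cv2.imwrite(f"pics/{n}0.png",c["color"][:,:,::-1])
    print(n,np.round(c["extrinsics"],3).tolist(),c["K"],c["k1"])
o=telemetry.get_obs();print(o)
E
```

```text
scene [[0.417, 0.656, -0.629, 1.212], [0.909, -0.292, 0.298, -0.229], [0.012, -0.696, -0.718, 0.842], [0.0, 0.0, 0.0, 1.0]] [[607.45697962   0.         316.12278149]
 [  0.         607.45697962 235.24435894]
 [  0.           0.           1.        ]] -0.17264078211652686
side [[-0.743, -0.421, 0.521, -0.006], [-0.67, 0.472, -0.574, 0.65], [-0.004, -0.775, -0.632, 0.766], [0.0, 0.0, 0.0, 1.0]] [[591.74492858   0.         333.37072977]
 [  0.         591.74492858 240.96340212]
 [  0.           0.           1.        ]] -0.08424370987211131
{'time': 0.1, 'q': array([-6.84121231e+01,  5.00810643e+00,  1.00385189e+01,  9.50989135e+01,
       -1.81414555e-04,  9.00017833e+01]), 'qd': array([-0.01315882, -0.0674708 ,  0.17939885, -0.0183385 ,  0.03219839,
       -0.04161728]), 'joint_efforts': array([-7.57263342e-05, -5.21565378e+01,  4.65651512e+01,  1.60202599e-02,
       -2.64557076e-05,  1.86196615e-06]), 'ee_pos': array([ 0.20227144, -0.51119804,  0.20104821]), 'tcp_rot': array([-1.79931499e+02,  1.83546428e-04,  2.15860939e+01]), 'wrist_force': array([-0.2374921 , -0.41558372,  0.13435587]), 'torque': array([-0.01237297,  0.05190963, -0.00732899]), 'grasp_force': 0.0, 'opening': 0.08531283950733962}
```

View pics/scene0.png

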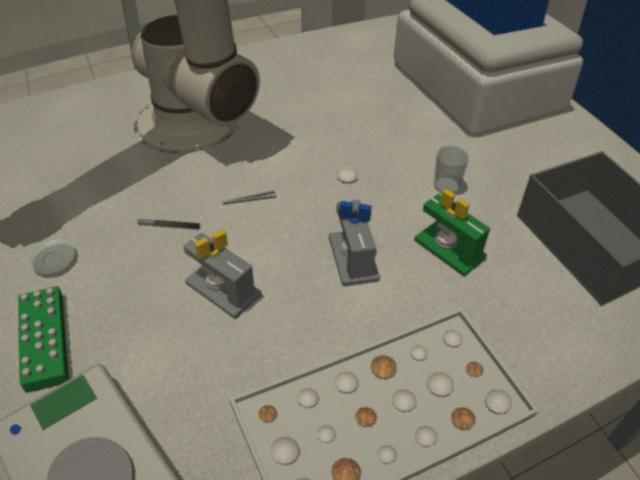

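View pics/side0.png

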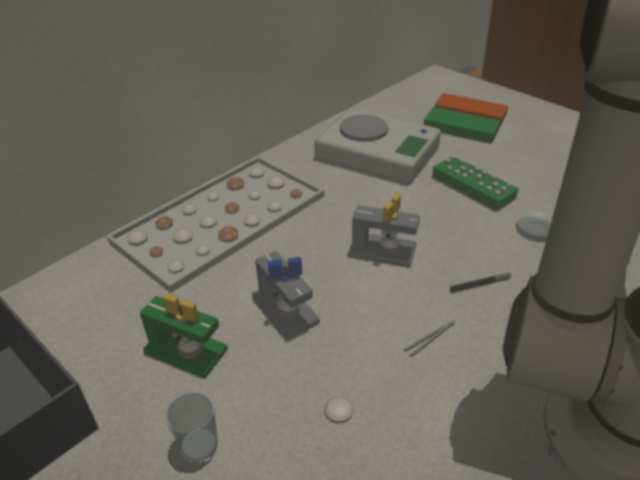

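Candidates: yellow nut on the grey stand (scene 211,245; side 393,209), yellow nut on the green stand (scene 455,204; side 181,308), which is a decoy, and the blue nut on a grey stand (scene 355,211; side 285,268), which must be left alone. I choose the first and check it in a close crop.

```bash
python3 - <<'E'
from h import *
C={n:np.load(n+".npy",allow_pickle=True).item() for n in("scene","side")}
box={"scene":(165,215,275,325),"side":(340,185,430,275)}
R={};crops=[]
for n,c in C.items():
    x0,y0,x1,y1=box[n];im=c["color"];hsv=cv2.cvtColor(im,cv2.COLOR_RGB2HSV)
    m=cv2.inRange(hsv,(18,120,80),(35,255,255));mm=np.zeros_like(m);mm[y0:y1,x0:x1]=m[y0:y1,x0:x1]
    ys,xs=np.nonzero(mm);R[n]=(xs.mean(),ys.mean());print(n,R[n],len(xs))
    k,l,s,ce=cv2.connectedComponentsWithStats(mm)
    print(s[1:].tolist(),ce[1:].round(1).tolist())
    crops.append(cv2.resize(im[y0:y1,x0:x1,::-1],(400,400),interpolation=cv2.INTER_CUBIC))
cv2.imwrite("pics/crop0.png",np.hstack(crops))
o1,d1=ray(C["scene"],C["scene"]["extrinsics"],R["scene"]);o2,d2=ray(C["side"],C["side"]["extrinsics"],R["side"])
t=np.linalg.lstsq(np.c_[d1,-d2],o2-o1,rcond=None)[0];print(o1+d1*t[0],o2+d2*t[1])
E
```

```text
scene (np.float64(210.8), np.float64(244.34059405940593)) 505
[[195, 229, 32, 29, 505]] [[210.8, 244.3]]
side (np.float64(391.5807860262009), np.float64(207.4585152838428)) 229
[[384, 194, 16, 27, 229]] [[391.6, 207.5]]
[ 0.51946617 -0.09353883  0.11011799] [ 0.51972131 -0.09320011  0.10993904]
```

View pics/crop0.png

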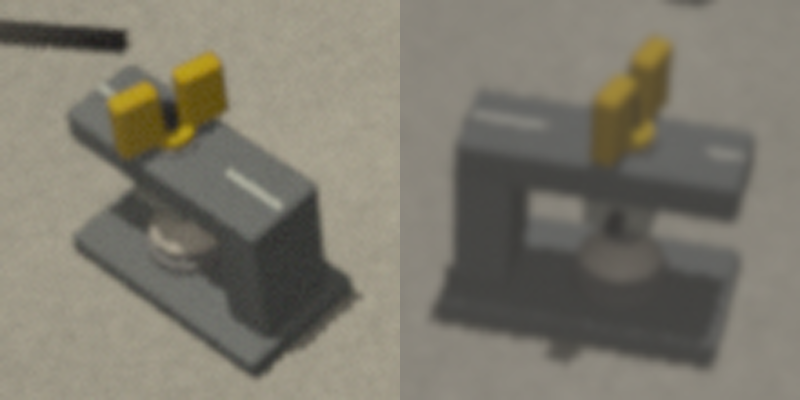

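The crop confirms it: a yellow nut on a grey stand, with white line segments at crop (228,172)-(282,208) and (103,88), and wing-top centres at about (134,90) and (198,64).

```bash
python3 - <<'E'
from h import *
c=np.load("scene.npy",allow_pickle=True).item();E=c["extrinsics"]
f=lambda u,v,z:plane(c,E,(165+u*.275,215+v*.275),z)
a,b,d=f(228,172,.09),f(282,208,.09),f(103,88,.09)
w1,w2=f(134,91,.128),f(199,64,.128)
ang=lambda v:np.degrees(np.arctan2(v[1],v[0]))
print(a,b,d,ang(b-a),ang(b-d));print(w1,w2,ang(w2-w1),(w1+w2)/2,np.linalg.norm(w2-w1))
print("blue",plane(c,E,(355,211),.115))
w=optics.camera("wrist");print(np.round(w["mount"],3).tolist(),w["K"],w["k1"])
E
```

```text
[ 0.55092531 -0.07662298  0.09      ] [ 0.58122509 -0.0614136   0.09      ] [ 0.47651859 -0.11382251  0.09      ] 26.654976853309936 26.589412631405278
[ 0.52117937 -0.10731983  0.128     ] [ 0.51697352 -0.07517121  0.128     ] 97.45340859107887 [ 0.51907645 -0.09124552  0.128     ] 0.03242256090038106
blue [0.54976972 0.15893736 0.115     ]
[[0.0, -0.954, -0.301, 0.076], [1.0, -0.0, 0.001, 0.001], [-0.001, -0.301, 0.954, -0.172], [0.0, 0.0, 0.0, 1.0]] [[356.12784411   0.         315.43202605]
 [  0.         356.12784411 245.75953158]
 [  0.           0.           1.        ]] -0.014985416606600615
```

```bash
python3 -m handwheel '[{"tx":0.045,"ty":-0.0273,"tz":-0.003,"jaw":1},{"tx":0.045,"ty":-0.0273,"tz":-0.003,"jaw":1},{"tx":0.045,"ty":-0.0273,"tz":-0.003,"jaw":1},{"tx":0.045,"ty":-0.0273,"tz":-0.003,"jaw":1},{"tx":0.045,"ty":-0.0273,"tz":-0.003,"jaw":1},{"tx":0.045,"ty":-0.0273,"tz":-0.003,"jaw":1},{"tx":0.045,"ty":-0.0273,"tz":-0.003,"jaw":1},{"tx":0.045,"ty":-0.0273,"tz":-0.003,"jaw":1},{"tx":0.045,"ty":-0.0273,"tz":-0.003,"jaw":1},{"tx":0.045,"ty":-0.0273,"tz":-0.003,"jaw":1}]' 40
python3 -m handwheel '[{"az":-7.6,"jaw":1},{"az":-7.6,"jaw":1},{"az":-7.6,"jaw":1},{"az":-7.6,"jaw":1},{"az":-7.6,"jaw":1},{"az":-7.6,"jaw":1},{"az":-7.6,"jaw":1},{"az":-7.6,"jaw":1},{"az":-7.6,"jaw":1},{"az":-7.6,"jaw":1}]'
python3 - <<'E'
from h import *
o=telemetry.get_obs();w=optics.camera("wrist");np.save("w1.npy",{**w,"o":o},allow_pickle=True)
cv2.imwrite("pics/w1.png",w["color"][:,:,::-1]);print(o["time"],o["q"],o["ee_pos"],o["tcp_rot"])
E
```

```text
0.15 [-6.84109812e+01  5.00496083e+00  1.00468068e+01  9.51000893e+01
 -1.05531238e-03  8.99989675e+01] [ 0.20229296 -0.51123568  0.20115263] [-1.79941757e+02  1.05426224e-03  2.15900524e+01]$[0]: bad value
$[0]: bad value
```

View pics/w1.png

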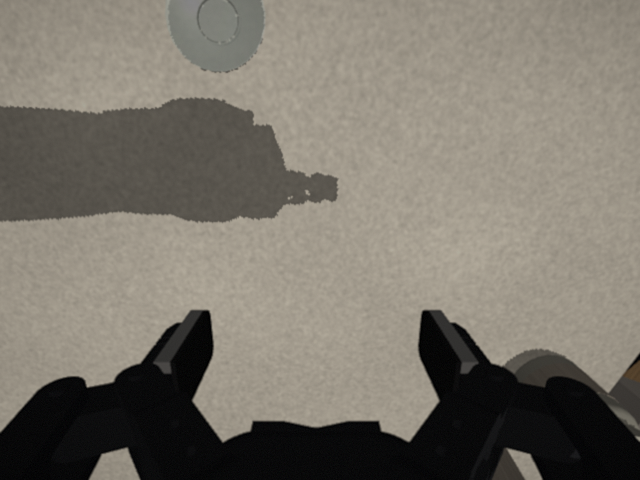

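The move was refused, so the wrist picture only shows bare bench. Rows probably need every key.

```bash
python3 -m handwheel '[{"tx":0.045,"ty":-0.0273,"tz":-0.003,"ax":0,"ay":0,"az":0,"jaw":1},{"tx":0.045,"ty":-0.0273,"tz":-0.003,"ax":0,"ay":0,"az":0,"jaw":1},{"tx":0.045,"ty":-0.0273,"tz":-0.003,"ax":0,"ay":0,"az":0,"jaw":1},{"tx":0.045,"ty":-0.0273,"tz":-0.003,"ax":0,"ay":0,"az":0,"jaw":1},{"tx":0.045,"ty":-0.0273,"tz":-0.003,"ax":0,"ay":0,"az":0,"jaw":1},{"tx":0.045,"ty":-0.0273,"tz":-0.003,"ax":0,"ay":0,"az":0,"jaw":1},{"tx":0.045,"ty":-0.0273,"tz":-0.003,"ax":0,"ay":0,"az":0,"jaw":1},{"tx":0.045,"ty":-0.0273,"tz":-0.003,"ax":0,"ay":0,"az":0,"jaw":1},{"tx":0.045,"ty":-0.0273,"tz":-0.003,"ax":0,"ay":0,"az":0,"jaw":1},{"tx":0.045,"ty":-0.0273,"tz":-0.003,"ax":0,"ay":0,"az":0,"jaw":1}]' 40
```

```text
time: 1.45
ee_pos: [0.5212, -0.0904, 0.2317]
tcp_rot: [180.0, -0.0, 21.6]
wrist_force: [0.2, -0.3, 0.1]
opening: 0.0853
grasp_force: 0.0
```

```bash
python3 -m handwheel '[{"tx":0,"ty":0,"tz":0,"ax":0,"ay":0,"az":-7.6,"jaw":1},{"tx":0,"ty":0,"tz":0,"ax":0,"ay":0,"az":-7.6,"jaw":1},{"tx":0,"ty":0,"tz":0,"ax":0,"ay":0,"az":-7.6,"jaw":1},{"tx":0,"ty":0,"tz":0,"ax":0,"ay":0,"az":-7.6,"jaw":1},{"tx":0,"ty":0,"tz":0,"ax":0,"ay":0,"az":-7.6,"jaw":1},{"tx":0,"ty":0,"tz":0,"ax":0,"ay":0,"az":-7.6,"jaw":1},{"tx":0,"ty":0,"tz":0,"ax":0,"ay":0,"az":-7.6,"jaw":1},{"tx":0,"ty":0,"tz":0,"ax":0,"ay":0,"az":-7.6,"jaw":1},{"tx":0,"ty":0,"tz":0,"ax":0,"ay":0,"az":-7.6,"jaw":1},{"tx":0,"ty":0,"tz":0,"ax":0,"ay":0,"az":-7.6,"jaw":1}]'
python3 - <<'E'
from h import *
o=telemetry.get_obs();w=optics.camera("wrist");np.save("w2.npy",{**w,"o":o},allow_pickle=True)
cv2.imwrite("pics/w2.png",w["color"][:,:,::-1]);print(o["time"],o["q"],o["ee_pos"],o["tcp_rot"])
E
```

```text
time: 2.7
ee_pos: [0.5203, -0.092, 0.2315]
tcp_rot: [-180.0, -0.0, 97.8]
wrist_force: [-0.0, 0.1, 0.3]
opening: 0.0853
grasp_force: 0.0
2.7 [-1.00269489e+01  2.78320859e+00  1.11049682e+01  9.83413992e+01
  2.13432843e-03  7.21345305e+01] [ 0.52028614 -0.09198093  0.23151134] [-1.79981962e+02 -8.05650322e-03  9.78385189e+01]
```

View pics/w2.png

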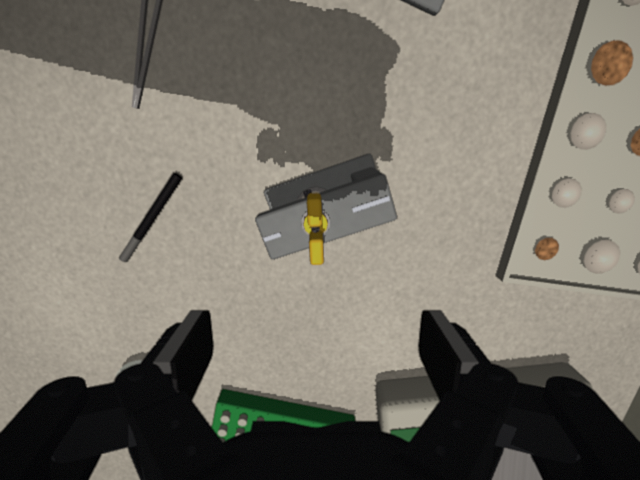

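The nut is at (315,228), with wings nearly along tool x. Line segments run (355,210)-(388,200) and (264,240)-(281,235). I'll measure precisely.

```bash
cat >> h.py <<'E'
from scipy.spatial.transform import Rotation as Ro
def wristE(o,w):
    T=np.eye(4);T[:3,:3]=Ro.from_euler("xyz",o["tcp_rot"],degrees=True).as_matrix();T[:3,3]=o["ee_pos"];return T@np.array(w["mount"])
E
python3 - <<'E'
from h import *
w=np.load("w2.npy",allow_pickle=True).item();E=wristE(w["o"],w);im=w["color"]
ang=lambda v:np.degrees(np.arctan2(v[1],v[0]))
hsv=cv2.cvtColor(im,cv2.COLOR_RGB2HSV);m=cv2.inRange(hsv,(18,120,40),(35,255,255));m[:185]=0;m[275:]=0;m[:,:290]=0;m[:,340:]=0
ys,xs=np.nonzero(m);print(xs.min(),xs.max(),ys.min(),ys.max())
for y in range(ys.min(),ys.max()+1,5):
    r=xs[ys==y];print(y,r.min(),r.max())
# wing tops: bright-edge ends
top=[np.r_[xs[np.abs(ys-y)<2].mean(),y] for y in (ys.min()+2,ys.max()-2)]
P=[plane(w,E,t,.128) for t in top];print("ends",P,ang(P[0]-P[1]),(P[0]+P[1])/2)
g=im.min(2);wm=((g>140)*255).astype(np.uint8);L=[]
for x0,x1,y0,y1 in((345,396,192,220),(258,286,228,246)):
    yy,xx=np.nonzero(wm[y0:y1,x0:x1]);pts=np.c_[xx+x0,yy+y0];print(len(pts),pts.min(0),pts.max(0));L.append(np.array([plane(w,E,p,.09)[:2] for p in pts]))
a,b=L[0].mean(0),L[1].mean(0);print(a,b,ang(a-b))
n=np.array([-(a-b)[1],(a-b)[0]])/np.linalg.norm(a-b);print("offset of nut from line",n@(((P[0]+P[1])/2)[:2]-a))
v=cv2.fitLine(L[0].astype(np.float32),2,0,.01,.01).ravel();print(ang(v[:2]))
E
```

```text
304 327 193 264
193 309 317
198 307 320
203 307 321
208 308 321
213 308 321
218 305 325
223 304 327
228 305 326
233 309 322
238 310 322
243 309 322
248 309 322
253 310 322
258 310 323
263 311 322
ends [array([ 0.51442198, -0.06261027,  0.128     ]), array([ 0.52432426, -0.1170415 ,  0.128     ])] 100.31064165878229 [ 0.51937312 -0.08982588  0.128     ]
226 [352 192] [395 212]
136 [258 231] [280 245]
[ 0.56968003 -0.06842713] [ 0.47843457 -0.11380572] 26.442277574220608
offset of nut from line 0.0032413780653224706
26.264978
```

```bash
python3 -m handwheel '[{"tx":0,"ty":0,"tz":0.016,"ax":0,"ay":0,"az":-2,"jaw":1},{"tx":0,"ty":0,"tz":0.016,"ax":0,"ay":0,"az":0,"jaw":1},{"tx":0,"ty":0,"tz":0.016,"ax":0,"ay":0,"az":0,"jaw":1},{"tx":0,"ty":0,"tz":0.016,"ax":0,"ay":0,"az":0,"jaw":1},{"tx":0,"ty":0,"tz":0.016,"ax":0,"ay":0,"az":0,"jaw":1},{"tx":0,"ty":0,"tz":0.016,"ax":0,"ay":0,"az":0,"jaw":1},{"tx":0,"ty":0,"tz":0.016,"ax":0,"ay":0,"az":0,"jaw":1},{"tx":0,"ty":0,"tz":0.015,"ax":0,"ay":0,"az":0,"jaw":1},{"tx":0,"ty":0,"tz":0,"ax":0,"ay":0,"az":0,"jaw":1},{"tx":0,"ty":0,"tz":0,"ax":0,"ay":0,"az":0,"jaw":1}]' 25
python3 -m handwheel '[{"tx":0,"ty":0,"tz":0,"ax":0,"ay":0,"az":0,"jaw":-0.4},{"tx":0,"ty":0,"tz":0,"ax":0,"ay":0,"az":0,"jaw":-0.5},{"tx":0,"ty":0,"tz":0,"ax":0,"ay":0,"az":0,"jaw":-0.6},{"tx":0,"ty":0,"tz":0,"ax":0,"ay":0,"az":0,"jaw":-0.7},{"tx":0,"ty":0,"tz":0,"ax":0,"ay":0,"az":0,"jaw":-0.8},{"tx":0,"ty":0,"tz":0,"ax":0,"ay":0,"az":0,"jaw":-1},{"tx":0,"ty":0,"tz":0,"ax":0,"ay":0,"az":0,"jaw":-1},{"tx":0,"ty":0,"tz":0,"ax":0,"ay":0,"az":0,"jaw":-1},{"tx":0,"ty":0,"tz":0,"ax":0,"ay":0,"az":0,"jaw":-1},{"tx":0,"ty":0,"tz":0,"ax":0,"ay":0,"az":0,"jaw":-1}]' 25
python3 -c "
from h import *
o=telemetry.get_obs();print(o['torque'],o['ee_pos'],o['tcp_rot'])"
```

```text
time: 4.0
ee_pos: [0.5206, -0.092, 0.1051]
tcp_rot: [180.0, 0.0, 99.6]
wrist_force: [0.4, -0.0, -0.5]
opening: 0.0859
grasp_force: 0.0
time: 5.25
ee_pos: [0.5204, -0.092, 0.1047]
tcp_rot: [-180.0, 0.0, 99.6]
wrist_force: [0.3, -0.7, 0.1]
opening: 0.0001
grasp_force: 0.0
[ 0.01872616  0.01371903 -0.02118696] [ 0.52035585 -0.09199524  0.10467553] [-1.79999542e+02  6.83496576e-04  9.95881119e+01]
```

```bash
python3 - <<'E'
from h import *
ims=[]
for n,b in(("scene",(150,170,270,290)),("side",(335,150,455,270))):
    c=optics.camera(n)["color"];x0,y0,x1,y1=b;ims.append(cv2.resize(c[y0:y1,x0:x1,::-1],(400,400),interpolation=cv2.INTER_CUBIC))
cv2.imwrite("pics/c3.png",np.hstack(ims));print(telemetry.get_obs()["opening"])
E
```

```text
6.770679190351835e-05
```

View pics/c3.png

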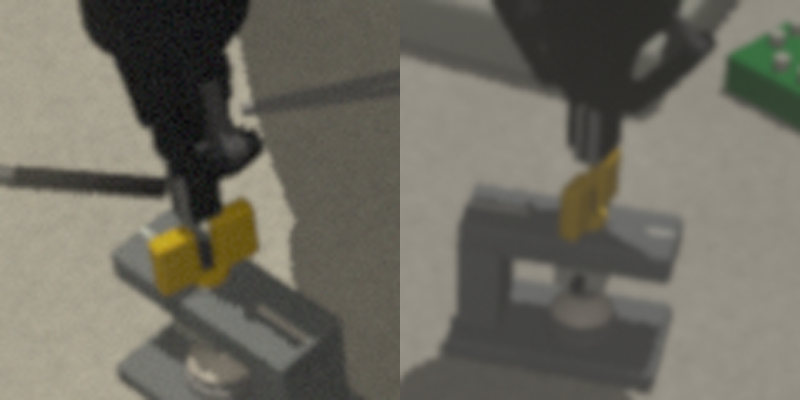

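```bash
python3 - <<'E'
from h import *
C={n:np.load(n+".npy",allow_pickle=True).item() for n in("scene","side")}
def tri(a,b):
    o1,d1=ray(C["scene"],C["scene"]["extrinsics"],a);o2,d2=ray(C["side"],C["side"]["extrinsics"],b)
    t=np.linalg.lstsq(np.c_[d1,-d2],o2-o1,rcond=None)[0];print(o1+d1*t[0],o2+d2*t[1])
tri((208.5,234.5),(390.5,198))
tri((150+240*.3,170+203*.3),(335+217*.3,150+152*.3))
tri((150+170*.3,170+236*.3),(335+172*.3,150+185*.3))
w=optics.camera("wrist");cv2.imwrite("pics/w3.png",w["color"][:,:,::-1])
o=telemetry.get_obs();print(o["ee_pos"],o["q"])
E
```

```text
[ 0.51927678 -0.09461737  0.13381807] [ 0.5220606  -0.09090097  0.13179772]
[ 0.51974046 -0.07160691  0.13309362] [ 0.50261643 -0.09330015  0.14501406]
[ 0.51596039 -0.10801876  0.12144791] [ 0.52915153 -0.08987843  0.11173939]
[ 0.52036293 -0.09200242  0.10471057] [-1.00266524e+01  1.17495512e+00 -4.61273059e+00  8.42093848e+01
  2.16571215e-04  7.03866074e+01]
```

View pics/w3.png

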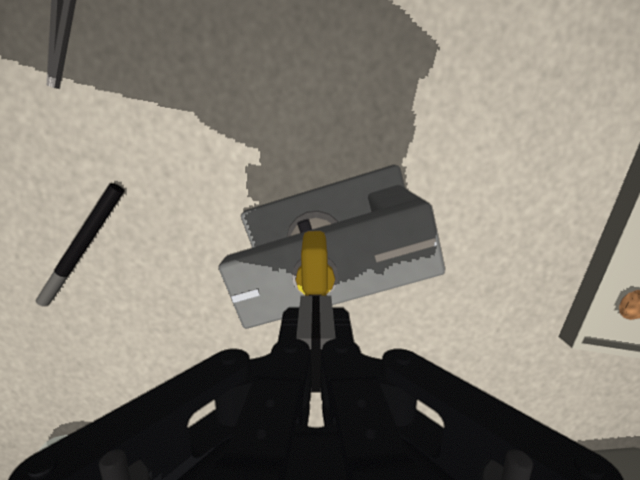

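```bash
python3 - <<'E'
from h import *
c=np.load("w2.npy",allow_pickle=True).item();M=np.array(c["mount"])
for p in ([0,0,0],[0,0,-.02],[0,0,-.03],[0,0,-.04]):
    q=np.linalg.inv(M)@np.r_[p,1];q=q[:3]/q[2];print(p,(c["K"]@q)[:2])
o=telemetry.get_obs();E=wristE(o,c)
a=plane(c,E,(406,251),.09);b=plane(c,E,(245,296),.09);print(a,b,np.linalg.norm(a-b))
C={n:np.load(n+".npy",allow_pickle=True).item() for n in("scene","side")}
for n,k in C.items():
  for z in(.105,.133):
    q=np.linalg.inv(k["extrinsics"])@np.array([.5204,-.092,z,1]);q=q[:2]/q[2];q=q*(1+k["k1"]*(q@q));print(n,z,k["K"][:2,:2]@q+k["K"][:2,2])
E
```

```text
[0, 0, 0] [315.88432424 284.61317032]
[0, 0, -0.02] [315.92323587 301.87415695]
[0, 0, -0.03] [315.94621971 312.06966006]
[0, 0, -0.04] [315.97216081 323.57699036]
[ 0.56711075 -0.07025886  0.09      ] [ 0.48248353 -0.11221329  0.09      ] 0.09445602333555649
scene 0.105 [212.19746862 246.54785649]
scene 0.133 [210.29246042 234.83294179]
side 0.105 [390.75807356 209.7127008 ]
side 0.133 [391.60486144 197.55946848]
```

The fingers shut on nothing. Triangulation puts the shut tips at about z 0.13, just above the wing tops and higher than the reported TCP. I'll open, lower 13 mm (safe under either reading) and close again.

```bash
python3 -m handwheel '[{"tx":0,"ty":0,"tz":0,"ax":0,"ay":0,"az":0,"jaw":0.2},{"tx":0,"ty":0,"tz":0,"ax":0,"ay":0,"az":0,"jaw":0.2},{"tx":0,"ty":0,"tz":0,"ax":0,"ay":0,"az":0,"jaw":0.2},{"tx":0,"ty":0,"tz":0,"ax":0,"ay":0,"az":0,"jaw":0.2},{"tx":0,"ty":0,"tz":0.007,"ax":0,"ay":0,"az":0,"jaw":0.2},{"tx":0,"ty":0,"tz":0.006,"ax":0,"ay":0,"az":0,"jaw":0.2},{"tx":0,"ty":0,"tz":0,"ax":0,"ay":0,"az":0,"jaw":-1},{"tx":0,"ty":0,"tz":0,"ax":0,"ay":0,"az":0,"jaw":-1},{"tx":0,"ty":0,"tz":0,"ax":0,"ay":0,"az":0,"jaw":-1},{"tx":0,"ty":0,"tz":0,"ax":0,"ay":0,"az":0,"jaw":-1}]' 25
python3 - <<'E'
from h import *
ims=[]
for n,b in(("scene",(150,170,270,290)),("side",(335,150,455,270))):
    c=optics.camera(n)["color"];x0,y0,x1,y1=b;ims.append(cv2.resize(c[y0:y1,x0:x1,::-1],(400,400),interpolation=cv2.INTER_CUBIC))
cv2.imwrite("pics/c4.png",np.hstack(ims));o=telemetry.get_obs();print(o["opening"],o["grasp_force"],o["torque"])
E
```

```text
time: 6.65
ee_pos: [0.5202, -0.092, 0.0918]
tcp_rot: [-180.0, 0.0, 99.6]
wrist_force: [-2.2, -1.1, 1.2]
opening: 0.0106
grasp_force: 25.5
0.011057056317530631 25.50694227218628 [-0.08116361  0.51993249  0.0439836 ]
```

View pics/c4.png

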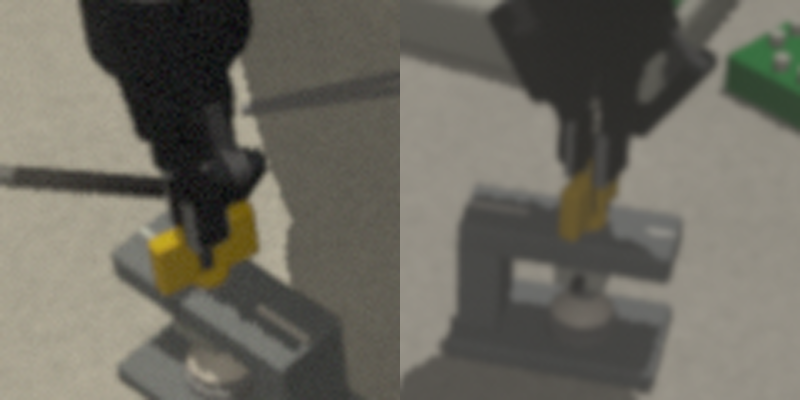

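Now it grips: opening 11 mm, 25 N, tips about 10 mm down the wings. Turning clockwise in stages.

```bash
python3 -m handwheel '[{"tx":0,"ty":0,"tz":0,"ax":0,"ay":0,"az":4,"jaw":-1},{"tx":0,"ty":0,"tz":0,"ax":0,"ay":0,"az":4,"jaw":-1},{"tx":0,"ty":0,"tz":0,"ax":0,"ay":0,"az":4,"jaw":-1},{"tx":0,"ty":0,"tz":0,"ax":0,"ay":0,"az":4,"jaw":-1},{"tx":0,"ty":0,"tz":0,"ax":0,"ay":0,"az":4,"jaw":-1},{"tx":0,"ty":0,"tz":0,"ax":0,"ay":0,"az":4,"jaw":-1},{"tx":0,"ty":0,"tz":0,"ax":0,"ay":0,"az":4,"jaw":-1},{"tx":0,"ty":0,"tz":0,"ax":0,"ay":0,"az":4,"jaw":-1},{"tx":0,"ty":0,"tz":0,"ax":0,"ay":0,"az":4,"jaw":-1},{"tx":0,"ty":0,"tz":0,"ax":0,"ay":0,"az":0,"jaw":-1}]'
python3 -c "
from h import *
o=telemetry.get_obs();print(o['torque'],o['ee_pos'],o['tcp_rot'])"
```

```text
time: 8.0
ee_pos: [0.52, -0.092, 0.0918]
tcp_rot: [-180.0, 0.0, 63.6]
wrist_force: [-4.3, -1.0, 3.9]
opening: 0.0109
grasp_force: 25.6
[-0.08458732  0.92742743 -0.04372619] [ 0.52004602 -0.09201865  0.09180926] [-1.79977723e+02  1.38121871e-02  6.36063114e+01]
```

```bash
python3 -m handwheel '[{"tx":0,"ty":0,"tz":0,"ax":0,"ay":0,"az":4,"jaw":-1},{"tx":0,"ty":0,"tz":0,"ax":0,"ay":0,"az":4,"jaw":-1},{"tx":0,"ty":0,"tz":0,"ax":0,"ay":0,"az":4,"jaw":-1},{"tx":0,"ty":0,"tz":0,"ax":0,"ay":0,"az":4,"jaw":-1},{"tx":0,"ty":0,"tz":0,"ax":0,"ay":0,"az":4,"jaw":-1},{"tx":0,"ty":0,"tz":0,"ax":0,"ay":0,"az":4,"jaw":-1},{"tx":0,"ty":0,"tz":0,"ax":0,"ay":0,"az":4,"jaw":-1},{"tx":0,"ty":0,"tz":0,"ax":0,"ay":0,"az":4,"jaw":-1},{"tx":0,"ty":0,"tz":0,"ax":0,"ay":0,"az":2,"jaw":-1},{"tx":0,"ty":0,"tz":0,"ax":0,"ay":0,"az":0,"jaw":-1}]'
python3 -c "
from h import *
o=telemetry.get_obs();print(o['torque'],o['ee_pos'],o['tcp_rot'])"
```

```text
time: 9.25
ee_pos: [0.5199, -0.0919, 0.0918]
tcp_rot: [-180.0, 0.0, 29.7]
wrist_force: [-6.0, 0.2, 3.9]
opening: 0.0105
grasp_force: 25.7
[ 0.15528657  1.05712633 -0.02910135] [ 0.51990481 -0.09189511  0.0917681 ] [-1.79968586e+02  3.21513815e-02  2.96664598e+01]
```

```bash
python3 -m handwheel '[{"tx":0,"ty":0,"tz":0,"ax":0,"ay":0,"az":1,"jaw":-1},{"tx":0,"ty":0,"tz":0,"ax":0,"ay":0,"az":1,"jaw":-1},{"tx":0,"ty":0,"tz":0,"ax":0,"ay":0,"az":1,"jaw":-1},{"tx":0,"ty":0,"tz":0,"ax":0,"ay":0,"az":0,"jaw":-1},{"tx":0,"ty":0,"tz":0,"ax":0,"ay":0,"az":0,"jaw":-1},{"tx":0,"ty":0,"tz":0,"ax":0,"ay":0,"az":0,"jaw":-1},{"tx":0,"ty":0,"tz":0,"ax":0,"ay":0,"az":0,"jaw":-1},{"tx":0,"ty":0,"tz":0,"ax":0,"ay":0,"az":0,"jaw":-1},{"tx":0,"ty":0,"tz":0,"ax":0,"ay":0,"az":0,"jaw":-1},{"tx":0,"ty":0,"tz":0,"ax":0,"ay":0,"az":0,"jaw":-1}]'
python3 - <<'E'
from h import *
o=telemetry.get_obs();print(o['torque'],o['ee_pos'],o['tcp_rot'])
w=optics.camera("wrist");cv2.imwrite("pics/w5.png",w["color"][150:400,150:500,::-1])
E
```

```text
time: 10.5
ee_pos: [0.5199, -0.0919, 0.0918]
tcp_rot: [-180.0, 0.0, 26.7]
wrist_force: [-4.9, -0.3, 3.8]
opening: 0.0108
grasp_force: 25.7
[ 0.15458538  1.1362297  -0.00237498] [ 0.51990625 -0.09185706  0.09176397] [-1.79968121e+02  3.37551758e-02  2.66993750e+01]
```

View pics/w5.png

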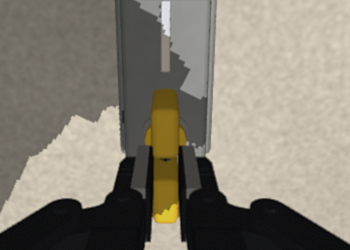

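Wings are in line with the white line (crop x≈165 for both). I'll add 2° to seat it gently; the 25 N grip keeps the torque well below 0.8 N m. Then let go and rise.

```bash
python3 -m handwheel '[{"tx":0,"ty":0,"tz":0,"ax":0,"ay":0,"az":1,"jaw":-1},{"tx":0,"ty":0,"tz":0,"ax":0,"ay":0,"az":1,"jaw":-1},{"tx":0,"ty":0,"tz":0,"ax":0,"ay":0,"az":0,"jaw":-1},{"tx":0,"ty":0,"tz":0,"ax":0,"ay":0,"az":0,"jaw":-1},{"tx":0,"ty":0,"tz":0,"ax":0,"ay":0,"az":0,"jaw":-1},{"tx":0,"ty":0,"tz":0,"ax":0,"ay":0,"az":0,"jaw":-1},{"tx":0,"ty":0,"tz":0,"ax":0,"ay":0,"az":0,"jaw":-1},{"tx":0,"ty":0,"tz":0,"ax":0,"ay":0,"az":0,"jaw":-1},{"tx":0,"ty":0,"tz":0,"ax":0,"ay":0,"az":0,"jaw":-1},{"tx":0,"ty":0,"tz":0,"ax":0,"ay":0,"az":0,"jaw":-1}]'
python3 -c "
from h import *
o=telemetry.get_obs();print(o['torque'],o['tcp_rot'])"
python3 -m handwheel '[{"tx":0,"ty":0,"tz":0,"ax":0,"ay":0,"az":0,"jaw":0.2},{"tx":0,"ty":0,"tz":0,"ax":0,"ay":0,"az":0,"jaw":0.2},{"tx":0,"ty":0,"tz":0,"ax":0,"ay":0,"az":0,"jaw":0.2},{"tx":0,"ty":0,"tz":0,"ax":0,"ay":0,"az":0,"jaw":0.2},{"tx":0,"ty":0,"tz":-0.02,"ax":0,"ay":0,"az":0,"jaw":0.2},{"tx":0,"ty":0,"tz":-0.03,"ax":0,"ay":0,"az":0,"jaw":0.2},{"tx":0,"ty":0,"tz":-0.03,"ax":0,"ay":0,"az":0,"jaw":0.2},{"tx":0,"ty":0,"tz":-0.03,"ax":0,"ay":0,"az":0,"jaw":0.2},{"tx":0,"ty":0,"tz":-0.03,"ax":0,"ay":0,"az":0,"jaw":0.2},{"tx":0,"ty":0,"tz":0,"ax":0,"ay":0,"az":0,"jaw":0.2}]'
python3 - <<'E'
from h import *
o=telemetry.get_obs();w=optics.camera("wrist");E=wristE(o,w);im=w["color"]
hsv=cv2.cvtColor(im,cv2.COLOR_RGB2HSV);m=cv2.inRange(hsv,(18,120,40),(35,255,255));m[:180]=0;m[290:]=0;m[:,:280]=0;m[:,350:]=0
ys,xs=np.nonzero(m);print(xs.min(),xs.max(),ys.min(),ys.max(),o["tcp_rot"])
P=[plane(w,E,(xs[np.abs(ys-y)<3].mean(),y),.128) for y in(ys.min()+3,ys.max()-3)]
v=P[0]-P[1];print(P,np.degrees(np.arctan2(v[1],v[0])))
c=optics.camera("scene")["color"][180:290,150:400,::-1]
cv2.imwrite("pics/fin.png",np.hstack([cv2.resize(im[150:350,200:430,::-1],(345,300)),cv2.resize(c,(450,198)) if 0 else cv2.resize(c,(450,300))]))
E
```

```text
time: 11.8
ee_pos: [0.5199, -0.0919, 0.0918]
tcp_rot: [-180.0, 0.0, 24.7]
wrist_force: [-4.9, 0.2, 3.5]
opening: 0.0106
grasp_force: 26.3
[0.12328853 1.14761199 0.37714809] [-1.79973671e+02  3.59988789e-02  2.47277971e+01]
time: 13.05
ee_pos: [0.5213, -0.0921, 0.234]
tcp_rot: [179.9, -0.2, 24.6]
wrist_force: [0.4, -0.2, -0.6]
opening: 0.0511
grasp_force: 0.0
302 325 195 265 [ 1.79877409e+02 -1.79413503e-01  2.45963879e+01]
[array([ 0.54677153, -0.07997657,  0.128     ]), array([ 0.49893774, -0.10366394,  0.128     ])] 26.34468969838037
```

View pics/fin.png

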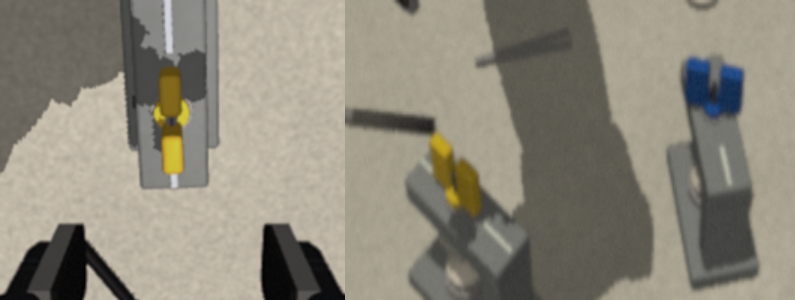

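The stop was felt at +0.38 N m. The wings read 26.3° against the line's 26.4°, the gripper is clear, and the blue nut looks unmoved.

```bash
python3 -c "
from workcell import workorder
print(workorder.job_done())"
```

```text
the job is handed in; nothing more can be done
None
```

The yellow nut is home against its stop, with its wings at 26.3° against the white line's 26.4°; torque at the stop was about 0.38 N m, below the 0.8 N m at which the screw yields. The gripper is clear, the blue nut was not touched, and the job was handed in at about 13 s; it returned no verdict.

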